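# Clamp a hardened wedge block and hold a hardness probe on its test spot

### The job

Take a hardness reading on the steel wedge block: first crank the machine vise closed until the block is gripped firmly between both jaws, then take the hardness probe out of its rest and set its brass nose on the yellow spot, square to the sloping face. Press lightly, just until the spring-loaded nose is about halfway in (4 of its 8 mm), never hard, and finish while holding the probe there, steady; leave the other things on the bench where they stand.

Things in the scene. Friction and masses are not known exactly. Their poses are not given: they have to be found in the camera images.
- vise: Blue machine vise on a round swivel base, bolted to the bench. Origin: centre of its underside, on the bench. y axis: along the screw, from the crank (-y) to the fixed jaw (+y); x across the 100 mm jaws; z up. Bed (two bare ways that carry the block) 108 mm above the bench, jaw tops 138 mm. Screw axis: along y at x=0, z=85 mm. Base 160 mm across, bolted ears out to x=+-105 mm.
- fixed_jaw: The vise's fixed jaw, at its +y end. Origin: on the gripping face (which looks to the vise's -y, at vise y=+55 mm), middle, at bed height. Jaw plate 100 mm wide, 30 mm high.
- jaw: The vise's sliding jaw. Origin: on its gripping face (looks to the vise's +y), middle, at bed height; at vise y=-8 mm when the crank joint reads 0. Slides 8 mm to +y for each full turn of the crank. Plate 100 mm wide, 30 mm high.
- crank (a joint): Turn of the crank, rad, 0 to 14.5; starts at 0 to 5. Grows clockwise seen from the crank end (closing): at value q the handle is 48 mm*sin(q) along vise x and 48 mm*cos(q) up from the screw axis. The block meets the fixed jaw at 10.2; then the handle stiffens by about 20 N per rad: tight at about 10.7, easing back a little when let go. Turns freely at up to 6 N. Stays where it is left.
- crank_grip (a point): Point to grip on the crank, on the axis of the red handle: a 20 mm thick, 76 mm long sleeve parallel to the screw, spinning freely on its pin, 48 mm off the screw axis. It spans vise y=-141 to -217 mm, this point at -182 mm; crank arm and hub lie at -126 to -140 mm. At the bottom of its circle the handle's axis is 37 mm above the bench.
- wedge: Bare steel wedge block, 70 mm (x) by 50 mm (y), 32 mm high at its -x edge, 57.5 mm at its +x edge, 1.2 kg, at first loose on the vise bed between the jaws, 1.5 to 4 mm clear of the fixed jaw. Origin: centre of its underside; x, y along the vise's within 2 degrees. The top face slopes 20 degrees, facing up and to -x.
- spot: Yellow paint spot, 16 mm across, flat in the middle of the wedge's sloping face, between two dark bolt holes. Origin: its centre, on the face. z axis: square out of the face; y axis: level, along the vise's y. 44.7 mm above the wedge's underside.
- probe: Hardness probe, a straight round 0.2 kg handpiece, first standing nose down in its rest (origin 24 mm above the bench, top at 180 mm). Origin: on its axis at the barrel's lower end; z along it, to the top. Steel barrel 20 mm thick to z=60 mm, orange collar 33 mm thick to 68 mm, black grip 24 mm thick to the flat top at 156 mm. The brass nose sticks out 12 mm below z=0.
- nose (a joint): How far the spring-loaded brass nose is pushed into the probe, m: 0 fully out, 0.008 fully in. The spring pushes with 1.6 N at 0 and 0.8 N more per mm (4.8 N at 4 mm).
- nose_tip (a point): The rounded end (radius 3.5 mm) of the probe's brass nose: at probe z=-12 mm when fully out.
- probe_rest: Aluminium tube on a dark round foot, fixed to the bench. Origin: centre of the foot's underside. Foot 84 mm across, tube 38 mm outside and 28 mm inside; the probe's collar sits on its rim at 84 mm. Lift the probe 80 mm straight up to clear it.
- valve_a: Bystander: bright engine valve standing on its head, 38 mm across, 105 mm tall, stem 8 mm. Origin: centre of underside.
- valve_b: Bystander: dark engine valve, same shape. Origin: centre of underside.
- ref_block: Bystander: round steel hardness reference block, 64 mm across, 16 mm high. Origin: centre of underside.
- paste_tin: Bystander: small tin, 60 mm across, 55 mm high. Origin: centre of underside.
Things that resemble listed ones, but are neither listed nor needed, are in the scene too. Leave any blue look-alike of the wedge alone.

How it is judged:
On the way, in this order (a step that is already met when the one before it is completed fails the run):
1. the wedge is gripped between both vise jaws (contact force between each of jaw, fixed_jaw and wedge above 25 N), for 0.3 s.
2. with the wedge gripped, the probe's nose touches the wedge on the yellow spot (all of step 1 and contact force between probe and wedge above 0.8 N and distance between nose_tip and spot below 0.008 m), for 0.1 s.
At the end, for the whole second after the job is handed in: Wedge flat on the bed, each jaw gripping over 25 N; fingers hold the probe, clear of its rest, nose tip within 8 mm of the spot's centre, axis square to the face within 7 degrees, nose in 2 to 6 mm (1.5 to 10 N), steady; bystanders upright within 30 mm of their places (all of step 1 and angle between wedge's own z axis and vertical below 0.06 rad and z of wedge in the frame of vise between 0.104 and 0.111 m and distance between nose_tip and spot below 0.008 m and angle between the z axis of probe and the z axis of spot, either way round below 0.12 rad and value of joint nose between 0.002 and 0.006 m and contact force between probe and wedge between 1.5 and 10 N and contact force between the fingers and probe above 2 N and contact force between probe and probe_rest below 0.1 N and linear speed of each of probe, wedge below 0.02 m/s and distance of each of valve_a, valve_b, ref_block, paste_tin from where it was at the start of the episode below 0.03 m and angle between each of valve_a, valve_b, ref_block, paste_tin's own z axis and vertical below 0.3 rad); the arm keeps its last pose, push and grip.
It fails at once if the probe is pressed hard on the wedge (over 20 N) (contact force between probe and wedge above 20 N).
It fails at once if a bystander is pushed away or knocked over (distance of any of valve_a, valve_b, ref_block, paste_tin from where it was at the start of the episode above 0.03 m or angle between any of valve_a, valve_b, ref_block, paste_tin's own z axis and vertical above 0.3 rad).
It also fails if it takes over 72 s, if anything falls off the work surface, if the arm or the gripper's body presses on something with over 40 N, if the wrist force passes 120 N, or if a joint passes its speed limit or range.

### The arm

A 7-joint arm with a two-finger parallel gripper is mounted at the origin on the work surface. World frame = base frame: x ahead of the robot, y to its left, z up, the work surface at z = 0. Lengths are in m, angles in rad, forces in N, time in s.
With the tool pointing down it reaches from about 0.4 to 0.85 m from the base axis. Payload 10.4 kg.
Tool frame: the origin (TCP) lies at the centre of the arm's flange, where the gripper is bolted on; the fingertips stand 182 mm ahead of it and the grasp point (between the pads) lies r.grasp_offset ahead of it (r.grasp_offset is the distance from the TCP to the grasp point, in m); z points along the fingers, y is the line along which they close (so a half turn about z gives the same grasp; the last joint's range is limited). The gripper opens to 87 mm and grips with 3 to 60 N. Pads are 19 mm wide; open, the fingers measure 117 mm over their backs; the gripper's body (75 mm by 190 mm) begins 51 mm behind the grasp point.
Start: joints at [-1.159, 0.332, -0.065, 1.46, 0.022, 1.35, -0.088], TCP at [0.263, 0.567, 0.405] pointing down, gripper open.
Joint ranges: [-2.6, 2.6], [-0.5, 2.12], [-1.47, 1.34], [0.16, 2.42], [-1.27, 4.41], [0.06, 2.06], [-2.6, 2.6]. Speed limits (rad/s): [2.22, 2.22, 2.79, 2.79, 3.14, 3.14, 3.14].

### API

Orientations are given as a unit quaternion [x, y, z, w].
In Python, from bench import status, vision, job, spotter, r gives the robot as it stands. The module is installed in compiled form; this text tells all that it offers.
- The arm moves only by the tool play_rows, never from a script. Its argument "series" is a list of rows, each a list of 6 numbers: the shift along the tool's x, y, z each as a share of 150 mm, from -1 to 1, then the turn, a rotation vector about the tool's x, y, z each as a share of 30 degrees, from -1 to 1. In form: [[x, y, z, ax, ay, az], ...]. A call has 1 to 5 rows; each row is the pose to reach, as a shift and turn from the pose commanded when the call began, along the tool's axes at that moment; what a row does not reach only later rows make up. A row lasts 1/10 s, in which the tool goes at most 50 mm and 8.59 degrees, less where a joint would pass 70% of its speed; a pose out of reach is approached as far as the arm can. A call with a number of a shift or a turn outside -1 to 1 is refused whole. A call with a gripper value outside its range is refused whole. "fingers" is the opening, from -1 (shut) to 1 (fully open), set as the call begins (left out, the last holds). The fingers move at their own pace and stop on an object; "squeeze" is the grip in N (left out, the last holds). Time passes only in rows, so rows that repeat a pose let the fingers close. It gives the time, the measured TCP pose, the force, the opening and the grip force at its end, in the units of the state.
- status.read_state(): the state, without advancing time (a new reading comes with each control period).
- vision.camera(name): name is "scene" or "top" or "wrist"; returns the picture (480x640x3 uint8, blue, green, red); there is no depth.
- vision.calibration(name): a dict with "fx", "fy", "cx", "cy" (pixels), "rvec" (rotation vector, rad) and "tvec" (3), from world to camera coordinates, as OpenCV has them; the wrist camera has in their place "T_tool_cam" (4x4, takes a point from camera to tool coordinates, whose origin is the TCP and whose axes are the flange's). Camera axes: x right, y down, z forward; pixel columns grow to the right and rows downward; lengths in m; the calibration is good to about 2 mm. The wrist camera is an equidistant fisheye: a pixel r from the principal point sees the ray r / f radians off the axis. A picture is of the moment at which its call begins: read the wrist's pose just before it. calibration takes no time and is no camera call.
- job.close_job(): hands the job in; it is judged then, once.
Trained networks look in the newest picture that a camera, given by its name, has taken for a name from the list of things; names that differ only in an ending like _2 or _b are one class to them, and where a whole thing is asked for, a point or a joint stands for the part that bears it (a point fixed in the world has none). Each returns a list of dicts, best first, with "conf" (0 to 1); they miss things now and then, are a little off and sometimes report something else, mostly with a low value. They report only what shows in the picture. A call takes as long as a camera call. They do not tell look-alikes from the thing itself.
- spotter.boxes_of(camera, name): "point" ([x, y, z] in m, in world coordinates, good to about 4 mm: the middle of the surface that is visible of it).
- spotter.regions_of(camera, name): "pixels" (480x640 bool, what is visible of it).
The state is a dict: "time": time; "joint_positions": joint angles; "joint_vel": joint speeds; "joint_torque": joint torques, N m; "ee_pos": TCP position; "eef_rot": TCP orientation; "ft_force": force on the tool from outside, world axes, zero at the start; "torque": the same for the moment, N m; "width": finger opening in m; "grip_force": force on a finger pad.
Only numpy, scipy, OpenCV 4.12 (cv2) and the standard library are available. Lean on these libraries where they do the work, as an engineer would, in place of code of your own. Each camera call takes 0.05 s, during which the arm holds its last target. There are 200 camera calls.

## Working session

There is one attempt and no reset: what is moved stays moved. The work goes in short steps, Python scripts to look and compute and a tool call to move; the robot and the scene stay as the last step left them, time stands still between calls to the robot, and variables do not carry over. Pictures are saved under pics/ and viewed, at most 10 in all, crops included, and the job is handed in when it is done.

Besides the shell and the picture viewer there is one more tool, called as a command line: name --pt "numbers of a row" for each row, then --argument value for the rest. play_rows: Moves the arm, as the interface text tells. Shift numbers are shares of 150 mm and turn numbers shares of 30 degrees, none past 1 either way. Its arguments: {"type":"object","properties":{"series":{"type":"array","items":{"type":"array","items":{"type":"number"}}},"fingers":{"type":"number"},"squeeze":{"type":"number"}},"required":["series"]}

```bash
mkdir -p pics; python3 - <<'E'
from bench import status, vision, spotter, r
import cv2,numpy as np
s=status.read_state();print({k:np.round(v,3) for k,v in s.items()}, r.grasp_offset)
for c in("scene","top"):
    cv2.imwrite(f"pics/{c}0.png",vision.camera(c))
    k=vision.calibration(c);print(c,k)
    for n in("vise","fixed_jaw","jaw","crank_grip","wedge","spot","probe","probe_rest","valve_a","ref_block","paste_tin"):
        print(n,[(np.round(d["point"],3).tolist(),round(d["conf"],2)) for d in spotter.boxes_of(c,n)][:4])
print(vision.calibration("wrist"))
E
```

```text
{'time': np.float64(0.0), 'joint_positions': array([-1.159,  0.333, -0.065,  1.461,  0.022,  1.35 , -0.088]), 'joint_vel': array([-0.003, -0.   , -0.   , -0.001, -0.001,  0.   ,  0.001]), 'joint_torque': array([ 0.0000e+00, -6.2325e+01,  2.5000e-02, -3.8989e+01, -6.1000e-02,
        4.0000e-02,  0.0000e+00]), 'ee_pos': array([0.263, 0.567, 0.404]), 'eef_rot': array([ 0.216,  0.976, -0.001, -0.   ]), 'ft_force': array([-0.221,  0.04 ,  0.112]), 'torque': array([0.009, 0.046, 0.067]), 'grip_force': np.float64(0.0), 'width': np.float64(0.087)} 0.1635
scene {'fx': 596.7805765228424, 'fy': 596.7805765228424, 'cx': 327.60373212210817, 'cy': 238.22850660531608, 'rvec': array([ 1.6422472 ,  1.99144495, -0.72207256]), 'tvec': array([ 0.11927903, -0.33898777,  1.67534425])}
vise [([0.571, 0.003, 0.093], 0.78)]
fixed_jaw [([0.573, 0.099, 0.136], 0.59)]
jaw [([0.546, -0.002, 0.14], 0.71), ([0.733, 0.231, 0.006], 0.67)]
crank_grip [([0.526, -0.136, 0.052], 0.57)]
wedge [([0.378, 0.157, 0.039], 0.75), ([0.557, 0.048, 0.142], 0.62), ([0.352, -0.053, 0.04], 0.58)]
spot []
probe [([0.507, 0.288, 0.13
[... 844 characters left out ...]
0.4)]
probe [([0.492, 0.277, 0.152], 0.87)]
probe_rest [([0.492, 0.274, 0.01], 0.88)]
valve_a [([0.723, 0.229, 0.012], 0.83), ([0.782, 0.051, 0.006], 0.78)]
ref_block [([0.662, 0.372, 0.02], 0.57)]
paste_tin [([0.448, -0.37, 0.053], 0.86)]
{'fx': 371.64829954431775, 'fy': 371.64829954431775, 'cx': 317.10476822124383, 'cy': 237.80147277718473, 'T_tool_cam': array([[-8.04925304e-04, -9.68000325e-01, -2.50947648e-01,
         6.89935691e-02],
       [ 9.99999622e-01, -8.61865755e-04,  1.17001822e-04,
         2.59534562e-04],
       [-3.29540986e-04, -2.50947459e-01,  9.68000653e-01,
         2.06576684e-02],
       [ 0.00000000e+00,  0.00000000e+00,  0.00000000e+00,
         1.00000000e+00]])}
```

View pics/scene0.png

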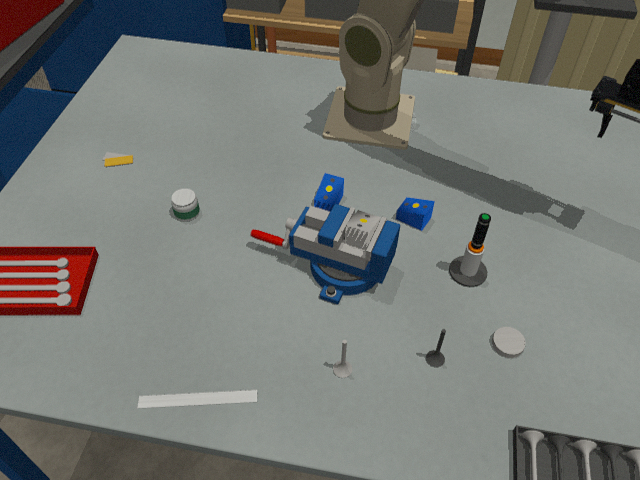

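View pics/top0.png

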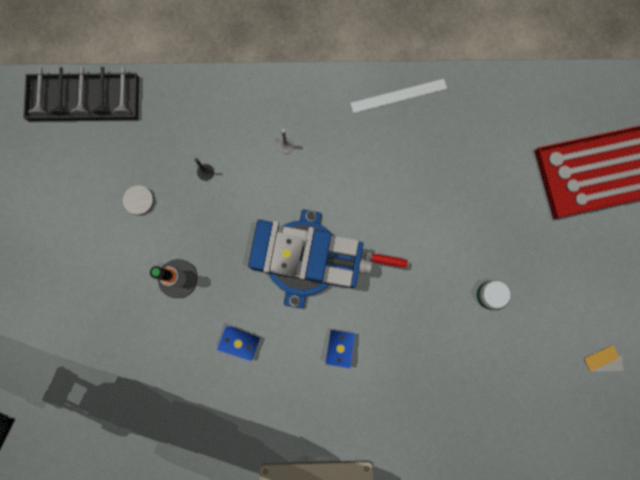

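```bash
cat > h.py <<'E'
import cv2,numpy as np
from scipy.spatial.transform import Rotation as R
from bench import status,vision,spotter,r
def cam(c):
    k=vision.calibration(c);K=np.array([[k["fx"],0,k["cx"]],[0,k["fy"],k["cy"]],[0,0,1]])
    if c=="wrist":return K,k["T_tool_cam"]
    return K,cv2.Rodrigues(k["rvec"])[0],k["tvec"]
def ray(c,px,pose=None):
    if c=="wrist":
        K,T=cam(c);d=np.array([(px[0]-K[0,2])/K[0,0],(px[1]-K[1,2])/K[1,1]]);th=np.hypot(*d)
        v=np.r_[d/max(th,1e-9)*np.sin(th),np.cos(th)];M=R.from_quat(pose[1]).as_matrix()
        return np.array(pose[0])+M@T[:3,3],M@T[:3,:3]@v
    K,Rm,t=cam(c);v=np.linalg.inv(K)@np.r_[px,1];v=Rm.T@v;return -Rm.T@t,v/np.linalg.norm(v)
def tri(rays):
    A=0;b=0
    for o,d in rays:
        P=np.eye(3)-np.outer(d,d);A=A+P;b=b+P@o
    x=np.linalg.solve(A,b);return x,[round(1e3*np.linalg.norm((np.eye(3)-np.outer(d,d))@(x-o)),1) for o,d in rays]
def atz(rr,z):
    o,d=rr;return o+d*(z-o[2])/d[2]
def proj(c,X,pose=None):
    X=np.asarray(X,float)
    if c=="wrist":
        K,T=cam(c);M=R.from_quat(pose[1]).as_matrix();p=M.T@(X-pose[0]);p=T[:3,:3].T@(p-T[:3,3])
        th=np.arctan2(np.hypot(p[0],p[1]),p[2]);u=p[:2]/np.hypot(p[0],p[1])*th
        return K[:2,2]+u*K[0,0]
    K,Rm,t=cam(c);p=K@(Rm@X+t);return p[:2]/p[2]
def hsv(im,lo,hi,box=None):
    m=cv2.inRange(cv2.cvtColor(im,cv2.COLOR_BGR2HSV),np.array(lo),np.array(hi))
    if box: z=np.zeros_like(m);x0,y0,x1,y1=box;z[y0:y1,x0:x1]=m[y0:y1,x0:x1];m=z
    return m
def cent(m):
    y,x=np.nonzero(m);return np.array([x.mean(),y.mean()]),len(x)
def axis(m):
    y,x=np.nonzero(m);p=np.c_[x,y].astype(float);c=p.mean(0);v=np.linalg.svd(p-c,full_matrices=False)[2][0];t=(p-c)@v
    return c+v*t.min(),c+v*t.max()
E
python3 - <<'E'
from h import *
I={c:cv2.imread(f"pics/{c}0.png") for c in("scene","top")}
def both(name,lo,hi,bs,bt,f):
    o=[f(hsv(I[c],lo,hi,b)) for c,b in(("scene",bs),("top",bt))];print(name,o);return o
a=both("spot",(22,120,120),(35,255,255),(350,205,380,235),(270,240,300,265),cent);print(tri([ray("scene",a[0][0]),ray("top",a[1][0])]))
a=both("green",(45,100,30),(85,255,255),(470,205,500,230),(145,260,170,285),cent);print(tri([ray("scene",a[0][0]),ray("top",a[1][0])]))
a=both("handle",(0,150,80),(6,255,255),(240,220,300,255),(360,245,420,275),axis)
print(tri([ray("scene",a[0][0]),ray("top",a[1][1])]),tri([ray("scene",a[0][1]),ray("top",a[1][0])]))
for p in([0,0,0],[.1,.1,0]):print(proj("scene",p),proj("top",p))
# bigger crops
cv2.imwrite("pics/c1.png",np.hstack([cv2.resize(I["scene"][180:320,240:430],None,fx=2.1,fy=2.1,interpolation=2),cv2.resize(I["top"][200:320,230:415],None,fx=2.1,fy=2.45,interpolation=2)]))
E
```

```text
spot [(array([363.04761905, 220.33333333]), 21), (array([286.075, 253.2  ]), 40)]
(array([0.52998891, 0.04951237, 0.15124019]), [np.float64(1.0), np.float64(1.0)])
green [(array([485.07692308, 216.38461538]), 39), (array([155.27272727, 271.72727273]), 66)]
(array([0.49691126, 0.28829521, 0.17981783]), [np.float64(0.8), np.float64(0.8)])
handle [(array([250.78408794, 231.64565633]), array([282.27246603, 242.17559366])), (array([371.37668904, 257.02913642]), array([406.43394077, 263.72959131]))]
(array([ 0.51564785, -0.19747248,  0.04397213]), [np.float64(2.5), np.float64(2.5)]) (array([ 0.53085614, -0.12330731,  0.04295832]), [np.float64(1.1), np.float64(1.1)])
[370.09255813 117.4764176 ] [317.37029516 520.40715228]
[401.87500115 145.14792968] [267.68810899 470.28450272]
```

View pics/c1.png

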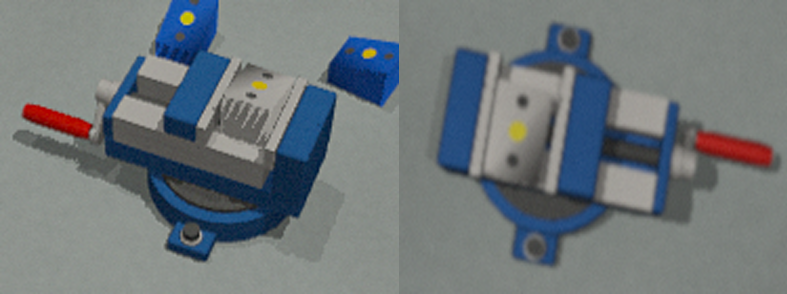

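```bash
python3 - <<'E'
from h import *
# bolts in top & scene crops
cr=lambda c,u,v:(240+u/2.1,180+v/2.1) if c=="scene" else (230+(u-399)/2.1,200+v/2.45)
f=tri([ray("scene",cr("scene",191,233)),ray("top",cr("top",568,40))]);print("far bolt",f)
p=atz(ray("top",cr("top",568,40)),f[0][2]);q=atz(ray("top",cr("top",535,246)),f[0][2]);m=(p+q)/2
print("bolts",p,q,np.linalg.norm(p-q),m,"yaw",np.degrees(np.arctan2(*(p-q)[[1,0]])))
# handle
top=cv2.imread("pics/top0.png");sc=cv2.imread("pics/scene0.png")
m1=hsv(top,(0,150,60),(8,255,255),(360,245,420,275))
a,b=axis(m1)
for z in(.037,.04,.045):
    A,B=atz(ray("top",a),z),atz(ray("top",b),z);d=A-B;print(z,A,B,np.linalg.norm(d),"yaw",np.degrees(np.arctan2(-d[0],d[1])))
# jaw top white plates: fixed jaw plate/back edges blue fixed jaw region
for n in("fixed_jaw","jaw"):
    g=spotter.regions_of("top",n)
    if g:
        mm=g[0]["pixels"].astype(np.uint8);print(n,cv2.minAreaRect(cv2.findNonZero(mm)))
E
```

```text
far bolt (array([0.62310123, 0.00277404, 0.02012166]), [np.float64(0.7), np.float64(0.7)])
bolts [0.6230117  0.00346906 0.02012166] [0.4445326  0.03942546 0.02012166] 0.1820649638478675 [0.53377215 0.02144726 0.02012166] yaw -11.39034270238478
0.037 [ 0.53129894 -0.12284083  0.037     ] [ 0.51583027 -0.19606223  0.037     ] 0.07483751667480368 yaw -11.928839501324726
0.04 [ 0.53099145 -0.12254373  0.04      ] [ 0.51556041 -0.19558707  0.04      ] 0.07465551410470189 yaw -11.92883950132473
0.045 [ 0.53047898 -0.12204858  0.045     ] [ 0.51511063 -0.19479513  0.045     ] 0.07435217648786555 yaw -11.92883950132477
fixed_jaw ((262.8077087402344, 245.4615478515625), (22.945587158203125, 53.1474723815918), 11.309932708740234)
jaw ((315.32696533203125, 255.1346435546875), (23.999364852905273, 52.150367736816406), 10.491477012634277)
```

```bash
cat >> h.py <<'E'
YAW=np.radians(-11.5);VX=np.array([np.cos(YAW),np.sin(YAW),0]);VY=np.array([-np.sin(YAW),np.cos(YAW),0]);C=np.array([.534,.0214,0])
def Qdown(yv):
    z=np.array([0,0,-1.]);yv=yv/np.linalg.norm(yv);return R.from_matrix(np.c_[np.cross(yv,z),yv,z])
def plan(p,q,pt,qt,lim=.98,maxd=.235):
    """calls from (p,q Rotation) to (pt,qt)"""
    p=np.array(p,float);out=[]
    for i in range(12):
        M=q.as_matrix();d=M.T@(pt-p);w=(q.inv()*qt).as_rotvec()
        if np.linalg.norm(d)<4e-4 and np.linalg.norm(w)<2e-3:break
        s=min(1,lim*.15/max(abs(d).max(),1e-9),maxd/max(np.linalg.norm(d),1e-9));t=min(1,lim*np.pi/6/max(np.linalg.norm(w),1e-9))
        row=np.round(np.r_[d*s/.15,w*t/(np.pi/6)],3);out.append(row.tolist())
        p=p+M@row[:3]*.15;q=q*R.from_rotvec(row[3:]*np.pi/6)
    return out,p,q
def cur():
    s=status.read_state();return s["ee_pos"],R.from_quat(s["eef_rot"])
E
python3 - <<'E'
from h import *
p,q=cur()
o,p2,q2=plan(p,q,np.array([.522,-.166,.405]),Qdown(VX))
for x in o:print(x)
E
```

```text
[-0.958, -0.98, -0.001, 0.0, -0.0, 0.98]
[-0.98, -0.285, -0.0, 0.0, -0.0, 0.98]
[-0.98, 0.229, -0.0, 0.0, -0.0, 0.593]
[-0.98, 0.588, -0.001, 0.0, -0.0, -0.0]
[-0.55, 0.329, 0.0, 0.0, -0.0, -0.0]
```

play_rows --pt "-0.958 -0.98 0 0 0 0.98" --pt "-0.958 -0.98 0 0 0 0.98" --pt "-0.958 -0.98 0 0 0 0.98" --pt "-0.958 -0.98 0 0 0 0.98" --pt "-0.958 -0.98 0 0 0 0.98" --fingers 1 --squeeze 20

```text
time: 1.8
ee_pos: [0.3346, 0.3676, 0.4053]
eef_rot: [0.461, 0.888, 0.0, 0.001]
ft_force: [0.1, 0.2, -0.6]
width: 0.0871
grip_force: 0.0
```

```bash
python3 - <<'E'
from h import *
p,q=cur();print(p,q.as_quat())
o,p2,q2=plan(p,q,np.array([.522,-.166,.405]),Qdown(VX))
for x in o:print(x)
E
```

```text
[0.33457099 0.36759951 0.40530262] [4.60790528e-01 8.87508678e-01 5.44674344e-05 6.58480957e-04]
[-0.98, -0.277, 0.001, 0.001, 0.001, 0.98]
[-0.98, 0.238, 0.001, 0.001, 0.0, 0.574]
[-0.98, 0.585, 0.001, 0.0, 0.0, 0.0]
[-0.517, 0.309, 0.001, 0.0, 0.0, 0.0]
```

play_rows --pt "-0.98 -0.28 0 0 0 0.98" --pt "-0.98 -0.28 0 0 0 0.98" --pt "-0.98 -0.28 0 0 0 0.98" --pt "-0.98 -0.28 0 0 0 0.98" --pt "-0.98 -0.28 0 0 0 0.98"

```text
time: 2.3
ee_pos: [0.3837, 0.228, 0.4051]
eef_rot: [0.668, 0.744, 0.001, -0.0]
ft_force: [-0.4, 1.2, 0.3]
width: 0.0872
grip_force: 0.0
```

play_rows --pt "-0.98 0.24 0 0 0 0.574" --pt "-0.98 0.24 0 0 0 0.574" --pt "-0.98 0.24 0 0 0 0.574" --pt "-0.98 0.24 0 0 0 0.574"

```text
time: 2.7
ee_pos: [0.4366, 0.0825, 0.4051]
eef_rot: [0.772, 0.635, 0.0, 0.001]
ft_force: [0.0, 0.9, -0.2]
width: 0.0872
grip_force: 0.0
```

play_rows --pt "-0.98 0.585 0 0 0 0" --pt "-0.98 0.585 0 0 0 0" --pt "-0.98 0.585 0 0 0 0" --pt "-0.98 0.585 0 0 0 0" --pt "-0.98 0.585 0 0 0 0"

```text
time: 3.2
ee_pos: [0.4943, -0.0755, 0.4047]
eef_rot: [0.771, 0.636, -0.0, 0.001]
ft_force: [0.1, 1.3, -0.4]
width: 0.087
grip_force: 0.0
```

```bash
python3 - <<'E'
from h import *
p,q=cur();print(p,q.as_quat())
im=vision.camera("wrist");cv2.imwrite("pics/w1.png",im)
g=spotter.regions_of("wrist","crank_grip")
print([(x["conf"],cent(x["pixels"])) for x in g])
print(proj("wrist",[.522,-.166,.0444],(p,q.as_quat())))
m=hsv(im,(0,150,60),(8,255,255));print(cent(m))
o,p2,q2=plan(p,q,np.array([.522,-.166,.405]),Qdown(VX))
for x in o:print(x)
E
```

```text
[ 0.49429953 -0.07552479  0.40471898] [ 7.71381808e-01  6.36372294e-01 -3.13645409e-04  5.56767572e-04]
[(0.67, (array([357.71384615, 272.21461538]), 1300))]
[361.91649174 299.57506393]
(array([367.04581152, 286.71858639]), 764)
[-0.557, 0.296, -0.001, 0.001, 0.002, 0.018]
```

View pics/w1.png

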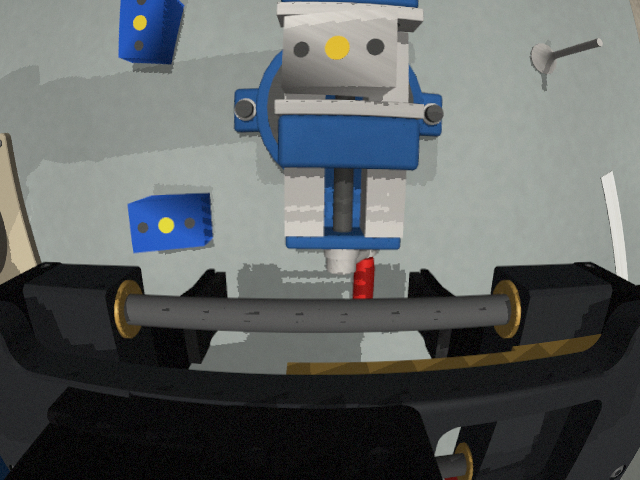

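```bash
python3 - <<'E'
from h import *
p=([ 0.49429953,-0.07552479,0.40471898],[ 7.71381808e-01,6.36372294e-01,-3.13645409e-04,5.56767572e-04])
im=cv2.imread("pics/w1.png")
c,_=cent(hsv(im,(22,120,120),(35,255,255),(315,25,360,70)));W=ray("wrist",c,p)
print(tri([W,ray("top",(286.075,253.2)),ray("scene",(363.05,220.33))]),tri([W,ray("top",(286.075,253.2))]))
a=atz(ray("wrist",(245,110),p),.02);b=atz(ray("wrist",(434,114),p),.02);print(a,b,(a+b)/2,np.linalg.norm(a-b),np.degrees(np.arctan2(*(b-a)[[1,0]])))
e=axis(hsv(im,(0,150,60),(8,255,255),(340,255,390,300)));print(e)
for px in((365,260),(363,298)):
    X=atz(ray("wrist",px,p),.0444);print(X,(X-C)@VX,(X-C)@VY)
for q in(2.4,2.58,2.75,3):
    for y in(-.141,-.165):
        print(q,y,proj("wrist",C+.048*np.sin(q)*VX+y*VY+[0,0,.085+.048*np.cos(q)],p))
E
```

```text
(array([0.53026872, 0.04965571, 0.15167846]), [np.float64(0.4), np.float64(1.0), np.float64(1.2)]) (array([0.53050098, 0.05067026, 0.14871647]), [np.float64(0.3), np.float64(0.3)])
[0.44450626 0.03900448 0.02      ] [0.62768279 0.00196734 0.02      ] [0.53609452 0.02048591 0.02      ] 0.1868833573508718 -11.43073600331083
(array([366.69051207, 256.31191326]), array([361.16753671, 298.92888185]))
[ 0.53131757 -0.12526414  0.0444    ] 0.026611549228019553 -0.14425460299680373
[ 0.52332948 -0.16450987  0.0444    ] 0.02660815893603775 -0.18430503571745932
2.4 -0.141 [371.8668061  258.44607906]
2.4 -0.165 [370.54517071 281.95487222]
2.58 -0.141 [364.07186881 256.7741423 ]
2.58 -0.165 [362.92876079 280.04402316]
2.75 -0.141 [356.21985378 255.59017225]
2.75 -0.165 [355.24428816 278.69887781]
3 -0.141 [344.15291561 254.57249708]
3 -0.165 [343.41984698 277.56098064]
```

```bash
sed -i 's/C=np.array(\[.534,.0214,0\])/C=np.array([.535,.021,0])/' h.py; cat >> h.py <<'E'
def G(q,y=-.186): return C+.048*np.sin(q)*VX+y*VY+np.array([0,0,.085+.048*np.cos(q)+.1635])
E
python3 - <<'E'
from h import *
p,q=cur();t=G(2.56);print(t,p)
h=t.copy();h[2]=.35
o,p2,q2=plan(p,q,h,Qdown(VX));print(o)
o,p2,q2=plan(p2,q2,t,Qdown(VX));print(o)
E
```

```text
[ 0.52375726 -0.16652314  0.20839174] [ 0.49381843 -0.07233881  0.40444227]
[[-0.58, 0.313, 0.363, -0.001, 0.0, 0.025]]
[[0.0, 0.001, 0.944, -0.0, 0.0, -0.0]]
```

play_rows --pt "-0.58 0.313 0.1 0 0 0.025" --pt "-0.58 0.313 0.363 0 0 0.025" --pt "-0.58 0.313 0.363 0 0 0.025" --pt "-0.58 0.313 0.363 0 0 0.025" --pt "-0.58 0.313 0.363 0 0 0.025"

```text
time: 3.8
ee_pos: [0.5235, -0.1662, 0.3503]
eef_rot: [0.774, 0.633, 0.0, -0.001]
ft_force: [-0.9, -0.2, 0.8]
width: 0.0872
grip_force: 0.0
```

play_rows --pt "0 0 0.25 0 0 0" --pt "0 0 0.5 0 0 0" --pt "0 0 0.75 0 0 0" --pt "0 0 0.944 0 0 0" --pt "0 0 0.944 0 0 0"

```text
time: 4.3
ee_pos: [0.5224, -0.1654, 0.2064]
eef_rot: [0.774, 0.633, -0.001, -0.002]
ft_force: [-0.7, 0.2, 0.7]
width: 0.0867
grip_force: 0.0
```

```bash
python3 - <<'E'
from h import *
p,q=cur();t=G(2.56);print(t,p,p-t,(q.inv()*Qdown(VX)).as_rotvec(),status.read_state()["ft_force"])
E
```

```text
[ 0.52375726 -0.16652314  0.20839174] [ 0.52243426 -0.16541641  0.20640189] [-0.00132299  0.00110673 -0.00198985] [-0.00488281 -0.00110697  0.00052401] [-0.68932565  0.18684017  0.69241057]
```

play_rows --pt "0 0 0 0 0 0" --pt "0 0 0 0 0 0" --pt "0 0 0 0 0 0" --pt "0 0 0 0 0 0" --pt "0 0 0 0 0 0" --fingers -1 --squeeze 30

```text
time: 4.8
ee_pos: [0.5233, -0.1684, 0.2093]
eef_rot: [0.775, 0.631, 0.0, 0.0]
ft_force: [0.2, -0.4, 0.2]
width: 0.0552
grip_force: 0.0
```

play_rows --pt "0 0 0 0 0 0" --pt "0 0 0 0 0 0" --pt "0 0 0 0 0 0"

```text
time: 5.1
ee_pos: [0.523, -0.1684, 0.2086]
eef_rot: [0.775, 0.631, -0.0, -0.0]
ft_force: [0.8, -0.4, 0.8]
width: 0.031
grip_force: 0.0
```

```bash
python3 - <<'E'
from h import *
s=status.read_state();print(s["ee_pos"],s["width"],s["grip_force"],s["ft_force"])
p,q=cur();g=p-C-[0,0,.1635];a=np.array([g@VX,g[2]-.085]);print(a,np.hypot(*a),np.arctan2(a[0],a[1]),g@VY)
# rows relative to commanded start, q0->...
q0=np.arctan2(a[0],a[1]);M=q.as_matrix()
k0=q0;rows=[]
for i in range(0,36):
    print(i,round(k0,2),[np.round(M.T@(G(k0+.3*j)-G(k0))/.15,3).tolist() for j in range(1,6)]) if i%5==0 else 0
    k0+=.3
E
```

```text
[ 0.52303585 -0.168398    0.20863096] 0.030964001651471854 0.0 [ 0.79941145 -0.39961922  0.83307644]
[ 0.02603592 -0.03986904] 0.04761731970178222 2.5630860406102207 -0.18798104630967818
0 2.56 [[-0.0, -0.087, 0.04], [-0.001, -0.182, 0.052], [-0.001, -0.276, 0.036], [-0.001, -0.361, -0.008], [-0.001, -0.43, -0.074]]
5 4.06 [[-0.0, -0.046, -0.084], [-0.0, -0.065, -0.178], [-0.0, -0.055, -0.273], [-0.0, -0.018, -0.361], [0.0, 0.044, -0.434]]
10 5.56 [[0.0, 0.081, -0.052], [0.001, 0.173, -0.077], [0.001, 0.268, -0.074], [0.001, 0.359, -0.043], [0.001, 0.436, 0.013]]
15 7.06 [[0.0, 0.057, 0.077], [0.0, 0.089, 0.167], [0.0, 0.093, 0.262], [0.0, 0.069, 0.355], [0.0, 0.018, 0.436]]
20 8.56 [[-0.0, -0.072, 0.062], [-0.001, -0.16, 0.101], [-0.001, -0.255, 0.111], [-0.001, -0.349, 0.094], [-0.001, -0.434, 0.049]]
25 10.06 [[-0.0, -0.067, -0.068], [-0.0, -0.112, -0.153], [-0.0, -0.129, -0.247], [-0.0, -0.118, -0.342], [-0.0, -0.079, -0.429]]
30 11.56 [[0.0, 0.063, -0.072], [0.0, 0.144, -0.122], [0.001, 0.237, -0.146], [0.001, 0.332, -0.142], [0.001, 0.422, -0.109]]
35 13.06 [[0.0, 0.076, 0.058], [0.0, 0.132, 0.135], [0.001, 0.163, 0.226], [0.001, 0.165, 0.321], [0.0, 0.139, 0.414]]
```

play_rows --pt "0 0 0 0 0 0" --pt "0 0 0 0 0 0" --pt "0 0 0 0 0 0" --pt "0 0 0 0 0 0"

```text
time: 5.5
ee_pos: [0.5229, -0.1683, 0.2086]
eef_rot: [0.775, 0.631, -0.0, -0.0]
ft_force: [-1.3, 0.3, 1.8]
width: 0.0191
grip_force: 30.0
```

```bash
cat >> h.py <<'E'
def crank():
    s=status.read_state();p,q=cur();g=p-C-[0,0,.1635];a=np.array([g@VX,g[2]-.085])
    print("w",s["width"],"gf",s["grip_force"],"ft",s["ft_force"].round(1),"rad",np.hypot(*a).round(4),"q",np.arctan2(a[0],a[1])%(2*np.pi),"y",(g@VY).round(4),"rot",(q.inv()*Qdown(VX)).as_rotvec().round(4))
E
python3 -c "
from h import *
crank()"
```

```text
w 0.01913049557288806 gf 29.99939113855362 ft [-1.3  0.3  1.8] rad 0.0476 q 2.5655078195452603 y -0.188 rot [-0.0005 -0.0001 -0.0032]
```

play_rows --pt "0 -0.087 0.04 0 0 0" --pt "0 -0.182 0.052 0 0 0" --pt "0 -0.276 0.036 0 0 0" --pt "0 -0.361 -0.008 0 0 0" --pt "0 -0.43 -0.074 0 0 0"

```text
time: 6.0
ee_pos: [0.4599, -0.1553, 0.2198]
eef_rot: [0.775, 0.631, 0.0, 0.001]
ft_force: [9.1, -2.5, -5.4]
width: 0.0186
grip_force: 30.0
```

```bash
python3 -c "
from h import *
crank()"
```

```text
w 0.018595043703106714 gf 30.001559257507324 ft [ 9.1 -2.5 -5.4] rad 0.048 q 4.0700749893337305 y -0.1877 rot [ 0.002   0.0006 -0.0032]
```

play_rows --pt "0 -0.046 -0.084 0 0 0" --pt "0 -0.065 -0.178 0 0 0" --pt "0 -0.055 -0.273 0 0 0" --pt "0 -0.018 -0.361 0 0 0" --pt "0 0.044 -0.434 0 0 0"

```text
time: 6.5
ee_pos: [0.4656, -0.1566, 0.2845]
eef_rot: [0.775, 0.631, -0.001, -0.001]
ft_force: [2.7, -2.0, -16.5]
width: 0.0192
grip_force: 30.0
```

play_rows --pt "0 0.081 -0.052 0 0 0" --pt "0 0.173 -0.077 0 0 0" --pt "0 0.268 -0.074 0 0 0" --pt "0 0.359 -0.043 0 0 0" --pt "0 0.436 0.013 0 0 0"

```text
time: 7.0
ee_pos: [0.5309, -0.1701, 0.2833]
eef_rot: [0.775, 0.631, 0.0, -0.0]
ft_force: [-6.9, 1.5, 2.6]
width: 0.0191
grip_force: 30.0
```

```bash
python3 -c "
from h import *
crank()"
```

```text
w 0.019120335330470757 gf 30.001339316368103 ft [-6.9  1.5  2.6] rad 0.0487 q 0.7751974135059749 y -0.1881 rot [-0.0001 -0.0005 -0.0032]
```

play_rows --pt "0 0.057 0.077 0 0 0" --pt "0 0.089 0.167 0 0 0" --pt "0 0.093 0.262 0 0 0" --pt "0 0.069 0.355 0 0 0" --pt "0 0.018 0.436 0 0 0"

```text
time: 7.5
ee_pos: [0.5333, -0.1705, 0.2173]
eef_rot: [0.775, 0.631, 0.0, 0.0]
ft_force: [-8.1, 2.9, 16.3]
width: 0.0193
grip_force: 30.0
```

play_rows --pt "0 -0.072 0.062 0 0 0" --pt "0 -0.16 0.101 0 0 0" --pt "0 -0.255 0.111 0 0 0" --pt "0 -0.349 0.094 0 0 0" --pt "0 -0.434 0.049 0 0 0"

```text
time: 8.0
ee_pos: [0.4696, -0.1573, 0.2101]
eef_rot: [0.775, 0.631, 0.001, 0.001]
ft_force: [9.2, -2.8, -1.9]
width: 0.0193
grip_force: 30.0
```

```bash
python3 -c "
from h import *
crank()
p,q=cur();M=q.as_matrix()
for k0 in(10.06,10.0):print([np.round(M.T@(G(k)-G(k0))/.15,3).tolist() for k in(10.2,10.35,10.5,10.65,10.8,10.9,11)])"
```

```text
w 0.019286271998598226 gf 30.00264823436737 ft [ 9.2 -2.8 -1.9] rad 0.0479 q 3.781143939532248 y -0.1877 rot [ 0.0029  0.0008 -0.0032]
[[-0.0, -0.034, -0.029], [-0.0, -0.066, -0.065], [-0.0, -0.091, -0.106], [-0.0, -0.111, -0.15], [-0.001, -0.123, -0.196], [-0.001, -0.128, -0.227], [-0.001, -0.129, -0.259]]
[[-0.0, -0.05, -0.04], [-0.0, -0.081, -0.076], [-0.0, -0.107, -0.117], [-0.001, -0.127, -0.16], [-0.001, -0.139, -0.207], [-0.001, -0.144, -0.238], [-0.001, -0.145, -0.27]]
```

play_rows --pt "0 -0.034 -0.029 0 0 0" --pt "0 -0.066 -0.065 0 0 0" --pt "0 -0.091 -0.106 0 0 0" --pt "0 -0.111 -0.15 0 0 0" --pt "0 -0.123 -0.196 0 0 0"

```text
time: 8.5
ee_pos: [0.4513, -0.1535, 0.2391]
eef_rot: [0.775, 0.631, 0.0, 0.001]
ft_force: [9.1, -3.0, -19.8]
width: 0.0191
grip_force: 30.0
```

play_rows --pt "0 0 0 0 0 0" --pt "0 0 0 0 0 0" --pt "0 0 0 0 0 0"

```text
time: 8.8
ee_pos: [0.4514, -0.1535, 0.2391]
eef_rot: [0.775, 0.631, 0.0, 0.001]
ft_force: [6.0, -2.6, -12.9]
width: 0.0192
grip_force: 30.0
```

```bash
python3 -c "
from h import *
crank()"
```

```text
w 0.01917916862369981 gf 29.998396039009094 ft [  6.   -2.6 -12.9] rad 0.0481 q 4.515422874621009 y -0.1877 rot [ 0.0011  0.0006 -0.0032]
```

play_rows --pt "0 -0.005 -0.031 0 0 0" --pt "0 -0.005 -0.031 0 0 0" --pt "0 -0.005 -0.031 0 0 0"

```text
time: 9.1
ee_pos: [0.4506, -0.1533, 0.2436]
eef_rot: [0.775, 0.631, 0.0, 0.001]
ft_force: [7.4, -1.7, -14.4]
width: 0.0192
grip_force: 30.0
```

play_rows --pt "0 0 0 0 0 0" --pt "0 0 0 0 0 0" --pt "0 0 0 0 0 0" --pt "0 0 0 0 0 0" --pt "0 0 0 0 0 0" --fingers 0.1

```text
time: 9.6
ee_pos: [0.4502, -0.1533, 0.244]
eef_rot: [0.775, 0.631, -0.0, -0.0]
ft_force: [0.0, 0.0, -0.2]
width: 0.0459
grip_force: 0.0
```

```bash
python3 - <<'E'
from h import *
crank()
p,q=cur();up=p.copy();up[2]=.40
o,p2,q2=plan(p,q,up,Qdown(VX));print(o)
# probe top (.497,.288,.18)
o,p2,q2=plan(p2,q2,np.array([.45,.20,.43]),Qdown(np.array([np.cos(.25),np.sin(.25),0])));print(o,p2)
E
```

```text
w 0.04594414249765158 gf 0.0 ft [ 0.   0.  -0.2] rad 0.0485 q 4.619713471928223 y -0.1877 rot [-0.0008 -0.0001 -0.0032]
[[0.0, -0.001, -0.98, -0.001, -0.0, -0.006], [0.0, 0.0, -0.06, -0.0, -0.0, -0.0]]
[[0.98, -0.2, -0.085, -0.0, -0.0, -0.861], [0.98, 0.25, -0.085, -0.0, -0.0, 0.0], [0.333, 0.084, -0.03, -0.0, -0.0, 0.0]] [0.44994877 0.19993304 0.43006892]
```

play_rows --pt "0 0 -0.3 0 0 0" --pt "0 0 -0.6 0 0 0" --pt "0 0 -0.98 0 0 0" --pt "0 0 -0.98 0 0 0"

```text
time: 10.0
ee_pos: [0.4513, -0.1542, 0.3964]
eef_rot: [0.776, 0.631, 0.003, 0.002]
ft_force: [0.5, 0.6, -1.1]
width: 0.0475
grip_force: 0.0
```

play_rows --pt "0.98 -0.2 -0.145 0 0 -0.861" --pt "0.98 -0.2 -0.145 0 0 -0.861" --pt "0.98 -0.2 -0.145 0 0 -0.861" --pt "0.98 -0.2 -0.145 0 0 -0.861"

```text
time: 10.4
ee_pos: [0.4506, 0.0029, 0.4131]
eef_rot: [0.609, 0.793, 0.001, -0.0]
ft_force: [-0.6, -0.5, -0.7]
width: 0.048
grip_force: 0.0
```

play_rows --pt "0.98 0.25 -0.085 0 0 0" --pt "0.98 0.25 -0.085 0 0 0" --pt "0.98 0.25 -0.085 0 0 0" --pt "0.98 0.25 -0.085 0 0 0" --pt "0.98 0.25 -0.085 0 0 0"

```text
time: 10.9
ee_pos: [0.4511, 0.1493, 0.425]
eef_rot: [0.614, 0.789, -0.001, -0.0]
ft_force: [0.0, -0.8, -0.2]
width: 0.0483
grip_force: 0.0
```

```bash
python3 - <<'E'
from h import *
p,q=cur();P=(p,q.as_quat());print(P)
im=vision.camera("wrist");cv2.imwrite("pics/w2.png",im)
t=[.497,.288,.18];print(proj("wrist",t,P),proj("wrist",[.497,.288,.092],P))
m=hsv(im,(45,100,30),(85,255,255));print(cent(m))
for n in("probe","probe_rest"):
    for x in spotter.boxes_of("wrist",n):print(n,x["conf"],np.round(x["point"],4))
vis=im.copy();cv2.circle(vis,tuple(int(v) for v in proj("wrist",t,P)),4,(255,0,255),1);cv2.imwrite("pics/w2b.png",vis)
E
```

```text
(array([0.45112912, 0.1492559 , 0.42500729]), array([ 6.13826189e-01,  7.89440822e-01, -7.68773149e-04, -8.62707601e-05]))
[445.05525637  61.9515154 ] [411.02262603  82.61726295]
(array([445.5844504 ,  61.78016086]), 373)
probe 0.89 [0.4908 0.2812 0.162 ]
probe_rest 0.65 [0.6651 0.3694 0.02  ]
probe_rest 0.61 [0.4875 0.2755 0.0099]
probe_rest 0.42 [0.4929 0.0751 0.045 ]
```

View pics/w2b.png

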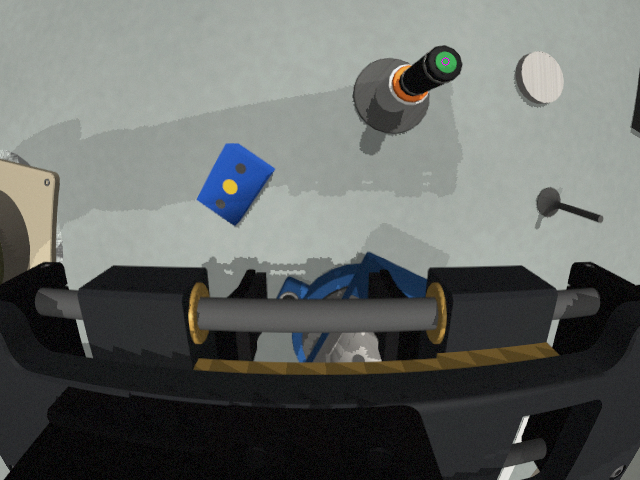

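```bash
python3 - <<'E'
from h import *
p,q=cur();Q=Qdown(np.array([np.cos(.25),np.sin(.25),0]));print(p)
o,p2,q2=plan(p,q,np.array([.497,.288,.405]),Q);print(o)
o,p2,q2=plan(p2,q2,np.array([.497,.288,.3075]),Q);print(o)
E
```

```text
[0.45154708 0.14677018 0.42541334]
[[0.84, 0.522, 0.136, -0.001, 0.0, -0.011]]
[[0.0, -0.0, 0.65, -0.0, 0.0, 0.0]]
```

play_rows --pt "0.84 0.522 0.136 0 0 -0.011" --pt "0.84 0.522 0.136 0 0 -0.011" --pt "0.84 0.522 0.136 0 0 -0.011" --pt "0.84 0.522 0.136 0 0 -0.011" --pt "0.84 0.522 0.136 0 0 -0.011"

```text
time: 11.55
ee_pos: [0.4969, 0.2892, 0.4044]
eef_rot: [0.613, 0.79, -0.001, 0.0]
ft_force: [0.7, -1.1, 0.4]
width: 0.0478
grip_force: 0.0
```

```bash
python3 - <<'E'
from h import *
im=vision.camera("wrist");p,q=cur();P=(p,q.as_quat())
b,n=cent(hsv(im,(45,100,30),(85,255,255)));print(b,n,proj("wrist",[.497,.288,.18],P))
Q=Qdown(np.array([np.cos(.25),np.sin(.25),0]))
p0=([0.45112912, 0.1492559 , 0.42500729],[ 6.13826189e-01,  7.89440822e-01, -7.68773149e-04, -8.62707601e-05])
print(tri([ray("wrist",b,P),ray("wrist",(445.58,61.78),p0)]),tri([ray("wrist",b,P),ray("wrist",(445.58,61.78),p0),ray("scene",(485.08,216.38)),ray("top",(155.27,271.73))]))
print(p,(q.inv()*Q).as_rotvec())
print(plan(p,q,np.array([.497,.288,.3075]),Q)[0])
E
```

```text
[318.01851852 266.02674897] 486 [317.879133   264.10328639]
(array([0.49699288, 0.28757718, 0.18188637]), [np.float64(0.2), np.float64(0.2)]) (array([0.49718405, 0.28785332, 0.18072597]), [np.float64(0.7), np.float64(0.2), np.float64(0.7), np.float64(1.1)])
[0.4970715  0.28804474 0.40514696] [-0.000405    0.00103535  0.00038554]
[[0.001, -0.0, 0.651, -0.001, 0.002, 0.001]]
```

play_rows --pt "0 0 0.2 0 0 0" --pt "0 0 0.4 0 0 0" --pt "0 0 0.6 0 0 0" --pt "0 0 0.65 0 0 0" --pt "0 0 0.65 0 0 0"

```text
time: 12.1
ee_pos: [0.4966, 0.2882, 0.308]
eef_rot: [0.613, 0.79, -0.0, -0.0]
ft_force: [-0.3, 0.4, 0.1]
width: 0.0482
grip_force: 0.0
```

play_rows --pt "0 0 0 0 0 0" --pt "0 0 0 0 0 0" --pt "0 0 0 0 0 0" --pt "0 0 0 0 0 0" --pt "0 0 0 0 0 0" --fingers -1 --squeeze 30

```text
time: 12.6
ee_pos: [0.4966, 0.2898, 0.3085]
eef_rot: [0.612, 0.791, 0.001, 0.0]
ft_force: [-0.6, 0.1, 4.6]
width: 0.0235
grip_force: 30.0
```

```bash
python3 - <<'E'
from h import *
s=status.read_state();print(s["ee_pos"],s["width"],s["grip_force"],s["ft_force"],s["torque"])
p,q=cur();Q=Qdown(np.array([np.cos(.25),np.sin(.25),0]));print((q.inv()*Q).as_rotvec())
E
```

```text
[0.49660646 0.28981357 0.30852711] 0.02351327320628321 29.989406266249716 [-0.62894194  0.13343717  4.60320555] [-0.150687    0.20539027  0.02648678]
[ 0.00091358 -0.00049904  0.00272529]
```

play_rows --pt "0 0 -0.15 0 0 0" --pt "0 0 -0.35 0 0 0" --pt "0 0 -0.6 0 0 0" --pt "0 0 -0.85 0 0 0" --pt "0 0 -0.98 0 0 0"

```text
time: 13.1
ee_pos: [0.4966, 0.2896, 0.4581]
eef_rot: [0.612, 0.791, 0.002, 0.0]
ft_force: [0.8, 0.5, -2.0]
width: 0.0235
grip_force: 30.0
```

play_rows --pt "0 0 -0.2 0 0 0" --pt "0 0 -0.3 0 0 0" --pt "0 0 -0.3 0 0 0" --pt "0 0 -0.3 0 0 0"

```text
time: 13.5
ee_pos: [0.4964, 0.2897, 0.4989]
eef_rot: [0.612, 0.791, -0.0, -0.0]
ft_force: [0.5, -0.4, -3.9]
width: 0.0233
grip_force: 30.0
```

```bash
cat >> h.py <<'E'
S=np.array([.5303,.0497,.1520]);t20=np.radians(20);N=-np.sin(t20)*VX+np.cos(t20)*np.array([0,0,1.])
yq=np.cos(t20)*VX+np.sin(t20)*np.array([0,0,1.]);QP=R.from_matrix(np.c_[np.cross(yq,-N),yq,-N])
E
python3 - <<'E'
from h import *
s=status.read_state();print(s["ee_pos"],s["width"],s["grip_force"],s["ft_force"],s["joint_positions"].round(3))
p,q=cur()
o,p2,q2=plan(p,q,S+N*.3465+[0,0,.01],QP);print(o,p2)
E
```

```text
[0.49636158 0.28970608 0.49888899] 0.02327688344382205 29.985789181664586 [ 0.51156931 -0.4082134  -3.94620267] [-0.888  0.186  0.33   1.46  -0.06   1.507 -0.306]
[[-0.98, -0.693, 0.059, -0.59, -0.135, 0.771], [-0.335, -0.074, -0.003, -0.067, -0.015, 0.086]] [0.41412347 0.07336658 0.48754263]
```

play_rows --pt "-0.98 -0.693 0.059 -0.59 -0.135 0.771" --pt "-0.98 -0.693 0.059 -0.59 -0.135 0.771" --pt "-0.98 -0.693 0.059 -0.59 -0.135 0.771" --pt "-0.98 -0.693 0.059 -0.59 -0.135 0.771" --pt "-0.98 -0.693 0.059 -0.59 -0.135 0.771"

```text
time: 14.0
ee_pos: [0.4313, 0.1173, 0.4897]
eef_rot: [0.752, 0.64, 0.099, 0.121]
ft_force: [0.2, 0.4, -2.0]
width: 0.0232
grip_force: 30.0
```

```bash
python3 - <<'E'
from h import *
s=status.read_state();print(s["ee_pos"],s["width"],s["grip_force"],s["ft_force"],s["joint_positions"].round(3))
p,q=cur()
o,p2,q2=plan(p,q,S+N*.3465,QP);print(o,p2)
E
```

```text
[0.43126992 0.11733172 0.48968342] 0.023226210123258043 29.98717209789902 [ 0.20611245  0.36093168 -1.96116502] [-0.85  -0.245  0.344  1.885  0.294  1.252 -0.725]
[[-0.307, -0.088, 0.058, -0.066, -0.013, 0.075]] [0.4141344  0.07338557 0.47761518]
```

play_rows --pt "-0.307 -0.088 0.058 -0.066 -0.013 0.075" --pt "-0.307 -0.088 0.058 -0.066 -0.013 0.075" --pt "-0.307 -0.088 0.058 -0.066 -0.013 0.075" --pt "-0.307 -0.088 0.058 -0.066 -0.013 0.075"

```text
time: 14.4
ee_pos: [0.4158, 0.0783, 0.4785]
eef_rot: [0.76, 0.626, 0.11, 0.134]
ft_force: [-0.3, 0.4, -2.6]
width: 0.0234
grip_force: 30.0
```

```bash
python3 - <<'E'
from h import *
s=status.read_state();p,q=cur();P=(p,q.as_quat());print(p,s["joint_positions"].round(3),(q.inv()*QP).as_rotvec().round(4))
I={c:vision.camera(c) for c in("scene","top","wrist")}
for c in I:cv2.imwrite(f"pics/{c}3.png",I[c])
tip=p-(-q.as_matrix()[:,2]*.2965)*1
tip=p+q.as_matrix()[:,2]*.2965;print("tip",tip,tip-S)
for c in I:print(c,proj(c,tip,P),proj(c,S,P))
a=I["scene"][130:270,300:440];b=I["top"][200:340,220:360]
w=I["wrist"][200:480,180:460]
cv2.imwrite("pics/c3.png",np.hstack([cv2.resize(x,(266,400),interpolation=2) if 0 else cv2.resize(x,(266,266),interpolation=2) for x in(a,b,w)]))
E
```

```text
[0.41578316 0.07826948 0.47852737] [-0.814 -0.326  0.351  1.966  0.343  1.218 -0.735] [-0.0005 -0.0019  0.0072]
tip [0.51512088 0.05862038 0.19985519] [-0.01517912  0.00892038  0.04785519]
scene [370.72705765 199.11220329] [363.64832081 220.22712234]
top [280.44360521 258.41322553] [286.49652728 252.92564542]
wrist [318.15959582 234.18696108] [317.1381444 226.9075154]
```

View pics/c3.png

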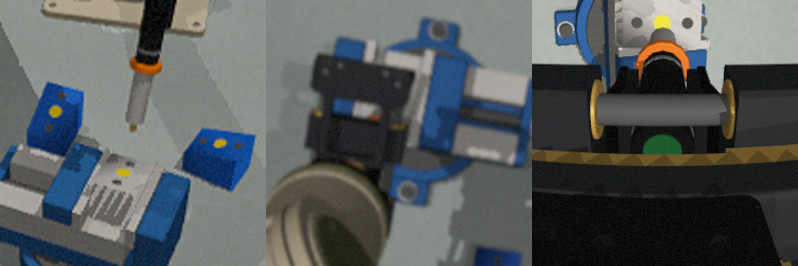

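```bash
python3 - <<'E'
from h import *
p,q=cur();P=(p,q.as_quat())
I={c:cv2.imread(f"pics/{c}3.png") for c in("scene","wrist")}
a,_=cent(hsv(I["scene"],(22,120,120),(35,255,255),(350,205,380,235)))
m=hsv(I["wrist"],(25,120,120),(35,255,255),(290,200,345,250));y,x=np.nonzero(m);print(a,x.min(),x.max(),y.min(),y.max(),len(x),cent(m))
S2=S+.0028*VY
for X in(S,S2):print(X,proj("scene",X),proj("wrist",X,P))
for d in(-8,8):print(proj("wrist",S2+VY*d*1e-3,P),proj("wrist",S2+np.cross(VY,N)*d*1e-3,P))
cv2.imwrite("pics/c4.png",cv2.resize(I["wrist"][195:275,270:370],None,fx=6,fy=6,interpolation=0))
E
```

```text
[364.5 220.5] 308 325 216 229 207 (array([316.55555556, 222.84057971]), 207)
[0.5303 0.0497 0.152 ] [363.64832081 220.22712234] [316.68476904 226.76753105]
[0.53085823 0.05244379 0.152     ] [364.94394303 220.62517876] [316.70372285 223.73483968]
[316.64981207 232.36993213] [307.82095674 223.68441175]
[316.75836094 215.01187795] [325.58595109 223.79061914]
```

View pics/c4.png

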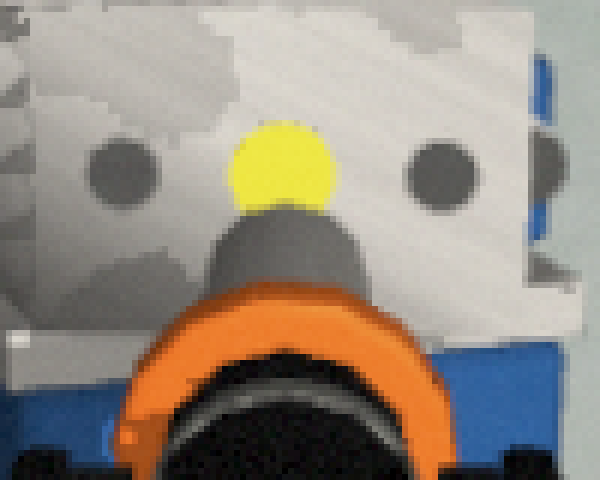

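```bash
sed -i 's/^S=np.array.*\]);t20/S=np.array([.5308,.0520,.1520]);t20/' h.py; python3 - <<'E'
from h import *
p,q=cur()
o,p2,q2=plan(p,q,S+N*(.2965+.006),QP);print(p,o,p2,status.read_state()["ft_force"]@N)
E
```

```text
[0.4159366  0.07825246 0.47878326] [[-0.019, -0.007, 0.299, -0.0, -0.003, 0.014]] [0.42946523 0.07265602 0.43628145] -1.1808983576745824
```

play_rows --pt "-0.019 -0.007 0.1 0 0 0.014" --pt "-0.019 -0.007 0.2 0 0 0.014" --pt "-0.019 -0.007 0.27 0 0 0.014" --pt "-0.019 -0.007 0.299 0 0 0.014" --pt "-0.019 -0.007 0.299 0 0 0.014"

```text
time: 15.05
ee_pos: [0.4293, 0.072, 0.4361]
eef_rot: [0.763, 0.623, 0.11, 0.134]
ft_force: [-0.5, -0.0, -0.9]
width: 0.0234
grip_force: 30.0
```

play_rows --pt "0 0 0 0 0 0" --pt "0 0 0 0 0 0" --pt "0 0 0 0 0 0"

```text
time: 15.35
ee_pos: [0.4292, 0.0718, 0.4369]
eef_rot: [0.763, 0.623, 0.111, 0.134]
ft_force: [0.4, -0.1, -1.9]
width: 0.0236
grip_force: 30.0
```

```bash
cat >> h.py <<'E'
def pr():
    s=status.read_state();p,q=cur();t=p+q.as_matrix()[:,2]*.2965-S
    print("t",s["time"],"n",(t@N*1e3).round(2),"vx",(t@yq*1e3).round(2),"vy",(t@VY*1e3).round(2),"F",(s["ft_force"]@N).round(2),s["ft_force"].round(2),"ang",np.degrees(np.arccos(min(1,-q.as_matrix()[:,2]@N))).round(2))
E
python3 - <<'E'
from h import *
pr();vision.camera("scene");pr();vision.camera("scene");pr()
E
```

```text
t 15.35 n 6.63 vx 0.47 vy -0.11 F -1.96 [ 0.37 -0.13 -1.95] ang 0.15
t 15.4 n 6.52 vx 0.37 vy -0.17 F -2.2 [ 0.32 -0.12 -2.22] ang 0.14
t 15.45 n 6.45 vx 0.3 vy -0.19 F -2.05 [ 0.61  0.14 -1.98] ang 0.14
```

Baseline about -2 N (the probe's weight). Advance in small steps.

play_rows --pt "0 0 0.02 0 0 0" --pt "0 0 0.04 0 0 0" --pt "0 0 0.053 0 0 0" --pt "0 0 0.053 0 0 0" --pt "0 0 0.053 0 0 0"

```text
time: 15.95
ee_pos: [0.4319, 0.0713, 0.4291]
eef_rot: [0.763, 0.623, 0.111, 0.134]
ft_force: [-0.9, 0.9, 0.8]
width: 0.0235
grip_force: 30.0
```

```bash
python3 - <<'E'
from h import *
pr();vision.camera("scene");pr();vision.camera("scene");pr()
E
```

```text
t 15.95 n -1.64 vx 0.28 vy -0.25 F 1.12 [-0.9   0.9   0.81] ang 0.12
t 16.0 n -1.63 vx 0.24 vy -0.27 F 1.23 [-1.45  0.2   0.78] ang 0.12
t 16.05 n -1.63 vx 0.23 vy -0.26 F 0.62 [-1.28  0.36  0.18] ang 0.12
```

play_rows --pt "0 0 0.008 0 0 0" --pt "0 0 0.0155 0 0 0" --pt "0 0 0.0155 0 0 0" --pt "0 0 0.0155 0 0 0" --pt "0 0 0.0155 0 0 0"

```text
time: 16.55
ee_pos: [0.4327, 0.0711, 0.4269]
eef_rot: [0.763, 0.623, 0.111, 0.134]
ft_force: [-2.0, 0.8, 3.9]
width: 0.0234
grip_force: 30.0
```

```bash
python3 - <<'E'
from h import *
pr()
I=[vision.camera("scene"),vision.camera("wrist")]
for i in range(3):
    pr();vision.camera("scene")
cv2.imwrite("pics/c5.png",np.hstack([cv2.resize(I[0][130:270,300:440],(400,400),interpolation=2),cv2.resize(I[1][195:275,277:357],(400,400),interpolation=2)]))
print(status.read_state()["grip_force"])
E
```

```text
t 16.55 n -3.99 vx 0.25 vy -0.24 F 4.45 [-2.04  0.76  3.95] ang 0.12
t 16.65 n -4.03 vx 0.23 vy -0.29 F 3.41 [-2.76 -0.36  2.67] ang 0.12
t 16.7 n -4.02 vx 0.24 vy -0.27 F 2.62 [-1.27  0.68  2.28] ang 0.12
t 16.75 n -4.04 vx 0.21 vy -0.3 F 3.15 [-2.09 -0.22  2.62] ang 0.12
29.98740934766829
```

View pics/c5.png

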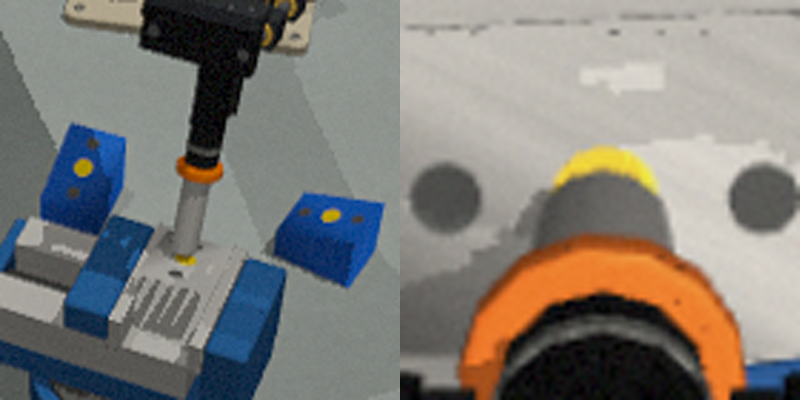

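The nose sits on the spot between the bolt holes. The net force is about 5 N, so the nose is about 4 mm in, and the arm is steady.

```bash
python3 -c "
from bench import job
print(job.close_job())"
```

```text
the job is handed in; nothing more can be done
None
```

The job is handed in, but no verdict came back: the vise was cranked to about 10.9 rad on the wedge, and at hand-in the probe was held still on the yellow spot, square to the face within about 0.1° by my pose estimate, its nose about 4 mm in at roughly 5 N.

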